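# Set the sample carrier to the scan line and start the scan

## Task

Slide the sample carrier along the scanner bed, flat on the bed and under the low bridge, until its leading edge lies along the scribed line, with neither end of that edge short of the line or past it; there is no stop, so judge it by the line. Let go of it there, then press the start button on the control box all the way down and let it come up again. Do not bump the bridge, and leave the bottle, the dish and the tip box where they stand.

Things in the scene. Friction and masses are not known exactly. Their poses are not given: they have to be found in the camera images.
- line_mid (a point): Middle of the scribed line, on the top face of the scanner bed: a fixed dark steel plate 340 mm long (x) x 220 mm wide (y) x 15 mm thick on the table. The pale line, 2 mm wide, crosses its whole width 60 mm before its far end. x: along the bed, level, the way the carrier is to be slid (to the robot's left); y: along the line, towards the robot; z: up.
- bridge_front (a point): Middle of the lower entry-side (-x) edge of the fixed pale bridge over the bed, 135 mm before the line: 80 mm deep (x), 280 mm wide (y), underside 65 mm and top 120 mm above the bed's top face. When the carrier is right its rear face is 15 mm under the bridge: lean the tool back away from the bridge, fingertips forward, 30 to 45 degrees from vertical, to follow it in.
- carrier_center (a point): Centre of the sample carrier, half-way up: a loose aluminium block 120 mm long (x) x 100 mm wide (y) x 30 mm high, with twelve pale sealed wells on top. It rests on the bed to the right of the line, a little crooked and off the middle, its x axis pointing roughly towards the line (+x end leading). Too wide to grasp: push its flat rear face (-x end).
- lead_left (a point): Lower +y corner (the robot's side) of the carrier's leading edge: 60 mm ahead of and 50 mm to the +y side of its centre, 15 mm below it.
- lead_right (a point): Lower -y corner (the far side) of the carrier's leading edge: 60 mm ahead of and 50 mm to the -y side of its centre, 15 mm below it.
- carrier: The same sample carrier, 0.4 to 0.85 kg; origin at the centre of its underside, z up. It slides with dry friction and stops when the push stops.
- bridge: The same bridge; its origin is the bed's: on the table top, at the bed's centre, 110 mm before the line, axes as for the line. Its two posts stand just outside the bed, 225 mm apart between their inner faces, and begin 20 mm beyond the entry-side edge.
- start_top (a point): Centre of the top face of the start button: round, black, 30 mm across, pointing up from the fixed pale control box (110 x 80 x 35 mm, dark blank display on it) that stands on the table to the left of the bed, beside the bottle, nearer the robot or farther than it.
- start (a joint): Travel of the start button: 0 up, 0.006 m fully down; a spring returns it; about 5 N holds it fully down.
- flask_mid (a point): Half-way up the amber bottle, 60 mm across and 100 mm high, standing on the table to the left of the bed.
- dish_mid (a point): Half-way up the white ceramic dish, 90 mm across and 30 mm high, on the table to the right of the bed, nearer the robot.
- tipbox_mid (a point): Half-way up the closed grey tip box, 60 x 90 x 50 mm, on the table to the right of the bed, farther from the robot.
There are look-alikes about, which are no part of the job. What is shaped like the part that bears start_top but turquoise is not meant.

How it is judged:
On the way, in this order (a step that is already met when the one before it is completed fails the run):
1. the carrier's leading edge lies along the line, at rest and let go (x of lead_left in the frame of line_mid between -0.005 and 0.005 m and x of lead_right in the frame of line_mid between -0.005 and 0.005 m and y of carrier_center in the frame of line_mid between -0.04 and 0.04 m and angle between carrier_center's own z axis and vertical below 0.03 rad and height (world z) of carrier_center below 0.033 m and linear speed of carrier below 0.01 m/s and contact force between each of the fingers, the arm and carrier below 0.2 N), for 0.3 s.
2. the start button is pressed down (value of joint start above 0.0045 m), for 0.05 s.
At the end, for the whole second after the job is handed in: Both corners of the carrier's leading edge are within 5 mm of the line (before or past it), the carrier flat on the bed, within 40 mm of the bed's middle sideways, at rest and not touched; the start button has been pressed after that and has come up again (all of step 1 and value of joint start below 0.002 m).
It fails at once if the carrier is lifted more than 15 mm off the bed or tipped more than about 11 degrees (height (world z) of carrier_center above 0.045 m or angle between carrier_center's own z axis and vertical above 0.2 rad).
It fails at once if the bridge is bumped with more than 10 N (contact force between any of the fingers, the arm, carrier and bridge above 10 N).
It fails at once if the bottle is moved more than 25 mm (distance of flask_mid from where it was at the start of the episode above 0.025 m).
It fails at once if the dish is moved more than 25 mm (distance of dish_mid from where it was at the start of the episode above 0.025 m).
It fails at once if the tip box is moved more than 25 mm (distance of tipbox_mid from where it was at the start of the episode above 0.025 m).
It also fails if it takes over 51 s, if anything falls off the work surface, if the arm or the gripper's body presses on something with over 40 N, if the wrist force passes 120 N, or if a joint passes its speed limit or range.

## Robot

A 6-joint arm with a two-finger parallel gripper is mounted at the origin on the work surface. World frame = base frame: x ahead of the robot, y to its left, z up, the work surface at z = 0. Lengths are in m, angles in rad, forces in N, time in s.
With the tool pointing down it reaches from about 0.25 to 0.85 m from the base axis. Payload 12.5 kg.
Tool frame: the origin (TCP) lies on the centre line of the jaws, within the pads' length; the fingertips stand env.tip_reach ahead of it and the grasp point (between the pads) lies 6 mm ahead of it (env.tip_reach is the distance from the TCP to the fingertips, in m); z points along the fingers, y is the direction in which the jaws open and shut (so a half turn about z gives the same grasp; the last joint's range is limited). The gripper opens to 93 mm and grips with 3 to 60 N. Pads are 15 mm wide; open, the fingers measure 128 mm over their backs; the gripper's body (75 mm by 188 mm) begins 65 mm behind the grasp point.
Start: joints at [-1.207, 0.351, 1.652, -0, 1.139, -0.085], TCP at [0.239, -0.496, 0.244] pointing down, gripper open.
Joint ranges: [-2.75, 2.75], [-0.79, 2.1], [0.01, 2.65], [-1.57, 4.71], [0.07, 3.14], [-2.87, 2.87]. Speed limits (rad/s): [2.22, 2.22, 2.79, 3.14, 3.14, 3.14].

## Interface

Orientations are given as a unit quaternion [w, x, y, z].
In Python, from workcell import env gives the robot as it stands.
- The arm moves only by the shell command python3 -m pendant 'ROWS'. ROWS is a JSON object of lists of equal length, an entry for each row: "slide": the shift along the tool's x, y, z in m, a list of three; "turn": the turn, a rotation vector about the tool's x, y, z in rad, a list of three; "jaw": the opening, from -1 (shut) to 1 (fully open), so that 0 is half open. A call has 1 to 12 rows; each row shifts and turns the commanded pose from where the row before left it, along the tool's axes as they then stand; what a row does not reach is not made up. A row lasts 1/8 s, in which the tool goes at most 62.5 mm and 10.7 degrees, less where a joint would pass 70% of its speed; a pose out of reach is approached as far as the arm can. A call with a gripper value outside its range is refused whole. The fingers move at their own pace and stop on an object; the grip force is fixed at half the most. Time passes only in rows, so rows that do not move let the fingers close. It gives the time, the measured TCP pose, the force and the opening at its end, in the units of the state.
- env.observe(): the state, without advancing time (a new reading comes with each control period).
- env.snapshot(name): name is "scene" or "top" or "wrist"; returns a dict with "frame" (400x640x3 uint8, red, green, blue), "range_z" (400x640 float32, m along the optical axis (not along the pixel's ray), 0 where there is no reading), "intrinsics" (3x3 intrinsics, pixels), "R" (3x3) and "t" (3): a world point X has camera coordinates R X + t. Camera axes: x right, y down, z forward; pixel columns grow to the right and rows downward; lengths in m; the calibration is good to about 2 mm. The wrist camera is an equidistant fisheye: a pixel r from the principal point sees the ray r / f radians off the axis. A picture is of the moment at which its call begins.
- env.hand_in(): hands the job in, once; it reports no verdict.
The state is a dict: "t": time; "qpos": joint angles; "qd": joint speeds; "joint_torque": joint torques, N m; "eef_pos": TCP position; "ee_rot": TCP orientation; "ft_force": force on the tool from outside, world axes, zero at the start; "torque": the same for the moment, N m; "opening": finger opening in m.
Only numpy, scipy, OpenCV 4.12 (cv2) and the standard library are available. Lean on these libraries where they do the work, as an engineer would, in place of code of your own. Each camera call takes 0.05 s, during which the arm holds its last target.

## Working session

There is one attempt and no reset: what is moved stays moved. The work goes in short steps, Python scripts to look and compute and a shell command to move; the robot and the scene stay as the last step left them, time stands still between calls to the robot, and variables do not carry over. Pictures are saved under pics/ and viewed, and the job is handed in when it is done.

```bash
ls; mkdir -p pics; python3 - <<'E'
from workcell import env
import cv2
print(env.observe(), env.tip_reach)
for n in ["scene","top","wrist"]:
    s=env.snapshot(n); cv2.imwrite(f"pics/{n}0.png",s["frame"][:,:,::-1])
    print(n,s["intrinsics"].tolist(),s["R"].tolist(),s["t"].tolist())
E
```

```text
pics
{'t': 0.0, 'qpos': array([-1.20665378e+00,  3.51231196e-01,  1.65241510e+00,  9.48290603e-06,
        1.13911835e+00, -8.45885555e-02]), 'qd': array([-0.00141011, -0.00128367,  0.00048223, -0.00058188, -0.00150006,
        0.00075105]), 'joint_torque': array([-1.17821193e-03, -4.97310519e+01, -2.85252857e+01,  6.98870374e-02,
        2.56599864e-02, -1.17315171e-04]), 'eef_pos': array([ 0.23852001, -0.49523752,  0.2431076 ]), 'ee_rot': array([-5.80882831e-04,  9.74935735e-01,  2.22485887e-01, -7.73792671e-05]), 'ft_force': array([-0.20986302, -0.01195457,  0.2310072 ]), 'torque': array([ 0.02266689, -0.00757943, -0.02374969]), 'opening': 0.09303693382079861} 0.025
scene [[481.49326433237667, 0.0, 325.3940649396378], [0.0, 481.49326433237667, 202.99053199814298], [0.0, 0.0, 1.0]] [[-0.19389589717451453, 0.9810137260137078, 0.0040559131637802935], [0.7590580119190936, 0.15264324745671076, -0.6328751642680435], [-0.6214783307568523, -0.11963322439260499, -0.7742432279465579]] [0.043450869184757296, -0.39285416622880054, 1.9345413582464333]
top [[493.5253094071077, 0.0, 318.66194542514256], [0.0, 493.5253094071077, 201.51028728743066], [0.0, 0.0, 1.0]] [[-0.032406738035588877, -0.9994707608937837, -0.002828683137695321], [-0.9787527577533219, 0.03230804220147909, -0.2024826649354815], [0.20246689240505406, -0.0037932212574824657, -0.9792817617786679]] [0.10474730507445117, 0.573429284557705, 1.486231465247278]
wrist [[309.70691628693146, 0.0, 319.74651618631214], [0.0, 309.70691628693146, 197.29564516641503], [0.0, 0.0, 1.0]] [[0.43340823691672486, -0.9011970352264673, -0.0010972109021699873], [-0.8593701553400847, -0.4136586423661201, 0.3006151421778], [-0.27136734564699694, -0.12934616845831204, -0.9537448990278582]] [-0.550247441175555, -0.036296295336768924, 0.39253963954190824]
```

View pics/scene0.png

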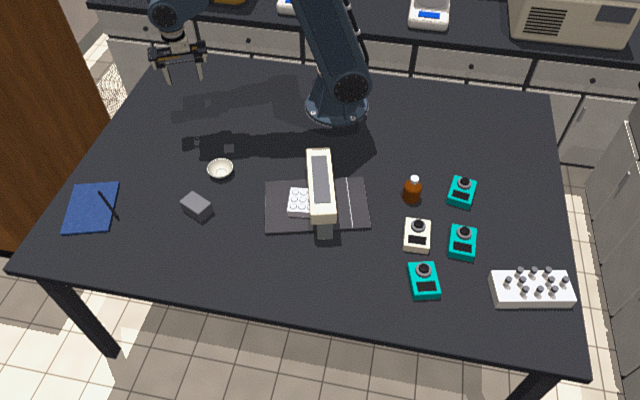

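View pics/top0.png

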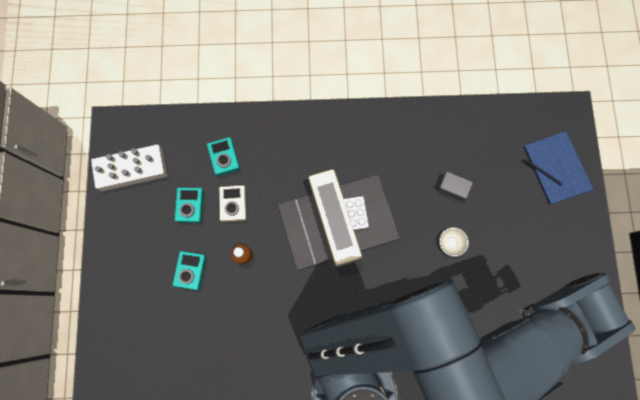

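View pics/wrist0.png

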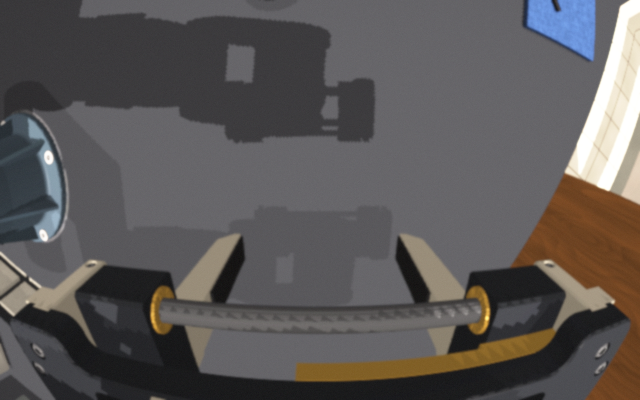

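Scene/top: the pale box with the start button is at top (232,206), the bottle at (241,253), bed centred around (338,222), with line near (305,232), and the carrier partly under the bridge at (356,212). Next I zoom in.

```bash
cat > h.py <<'E'
import numpy as np, cv2
from workcell import env
def ray(s,u,v):
    K=s["intrinsics"];R=s["R"];t=s["t"]
    d=R.T@np.linalg.solve(K,np.array([u,v,1.0])); return -R.T@t,d
def onz(s,u,v,z):
    o,d=ray(s,u,v); return o+d*(z-o[2])/d[2]
def proj(s,X):
    c=s["R"]@np.asarray(X)+s["t"]; p=s["intrinsics"]@c; return p[:2]/p[2]
def crop(s,name,u0,v0,u1,v1,k):
    im=s["frame"][v0:v1,u0:u1,::-1]; cv2.imwrite(name,cv2.resize(im,None,fx=k,fy=k,interpolation=cv2.INTER_CUBIC))
E
python3 - <<'E'
from h import *
s=env.snapshot("top"); crop(s,"pics/t1.png",270,160,410,280,5)
s=env.snapshot("scene"); crop(s,"pics/s1.png",255,140,380,245,6)
E
```

```text
(no output)
```

View pics/t1.png

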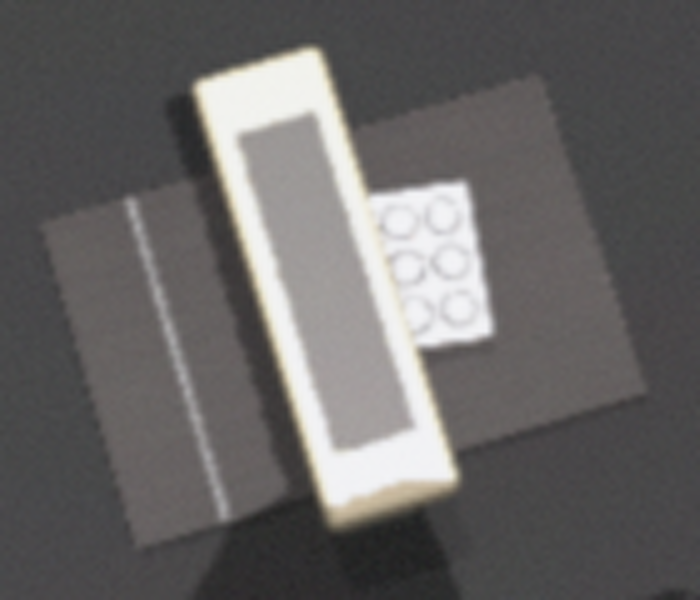

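View pics/s1.png

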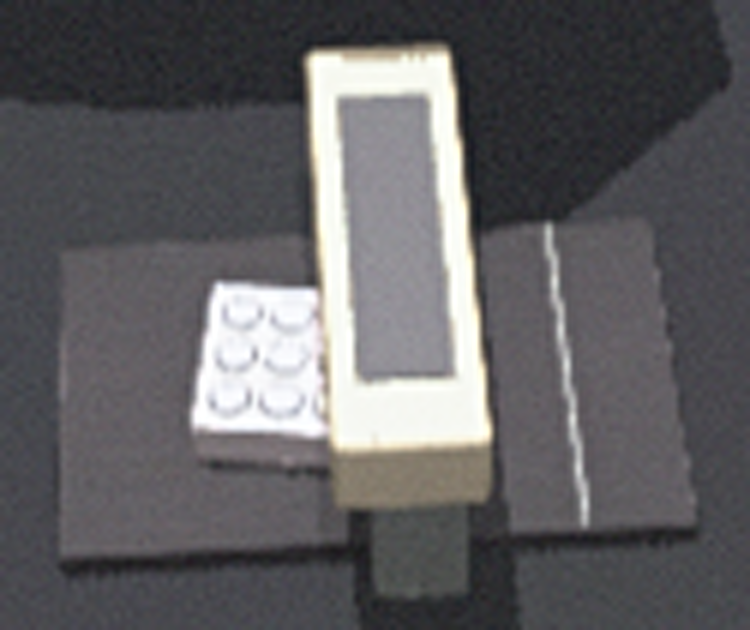

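Bed: corners in crop at (43,222), (540,75), (647,392), (137,548); the line runs (130,198)-(224,520); the carrier's visible rear half has corners (468,182), (493,333). I measure with fits.

```bash
cat > meas.py <<'E'
from h import *
def fl(P):
    vx,vy,x,y=cv2.fitLine(np.float32(P),cv2.DIST_HUBER,0,0.01,0.01).ravel(); return np.array([x,y],float),np.array([vx,vy],float)
def linepx(s,a,b,n=40,w=5,sgn=1):
    """sub-pixel centre of the pale line along guessed segment a-b (px)"""
    g=cv2.cvtColor(s["frame"],cv2.COLOR_RGB2GRAY).astype(np.float32);a=np.array(a,float);b=np.array(b,float)
    n_=np.array([-(b-a)[1],(b-a)[0]]);n_/=np.linalg.norm(n_);k=np.arange(-w,w+.01,.25);out=[]
    for f in np.linspace(.04,.96,n):
        p=a+f*(b-a);q=p+k[:,None]*n_
        pr=cv2.remap(g,q[:,0].astype(np.float32)[None],q[:,1].astype(np.float32)[None],cv2.INTER_LINEAR)[0]
        wt=np.clip(pr-np.median(pr)-12,0,None)
        if wt.sum()>5: out.append(p+n_*(wt@k)/wt.sum())
    return np.array(out)
def edgepx(s,a,b,n=30,w=5):
    """sub-pixel strongest brightness step along guessed segment"""
    g=cv2.cvtColor(s["frame"],cv2.COLOR_RGB2GRAY).astype(np.float32);a=np.array(a,float);b=np.array(b,float)
    n_=np.array([-(b-a)[1],(b-a)[0]]);n_/=np.linalg.norm(n_);k=np.arange(-w,w+.01,.25);out=[]
    for f in np.linspace(.1,.9,n):
        p=a+f*(b-a);q=p+k[:,None]*n_
        pr=cv2.remap(g,q[:,0].astype(np.float32)[None],q[:,1].astype(np.float32)[None],cv2.INTER_LINEAR)[0]
        d=np.abs(np.gradient(cv2.GaussianBlur(pr[None],(5,1),0)[0])); i=d.argmax()
        wt=np.where(abs(k-k[i])<1.2,d,0)
        out.append(p+n_*(wt@k)/wt.sum())
    return np.array(out)
def world(s,P,z): return np.array([onz(s,u,v,z)[:2] for u,v in P])
def inter(l1,l2):
    A=np.array([l1[1],-l2[1]]).T; t=np.linalg.solve(A,l2[0]-l1[0]); return l1[0]+t[0]*l1[1]
E
python3 - <<'E'
from meas import *
T=env.snapshot("top");S=env.snapshot("scene")
c=lambda U,V,k,u,v:((U+.5)/k-.5+u,(V+.5)/k-.5+v)
t=lambda U,V:c(U,V,5,270,160); q=lambda U,V:c(U,V,6,255,140)
for nm,s,a,b in(("top",T,t(130,198),t(224,520)),("scene",S,q(548,224),q(585,525))):
    W=world(s,linepx(s,a,b),.015); L=fl(W); print(nm,"line",L, "ang",np.degrees(np.arctan2(L[1][1],L[1][0])),"ends",onz(s,*a,.015),onz(s,*b,.015))
def E(s,a,b,z): return fl(world(s,edgepx(s,a,b),z))
# bed corners
bc=[t(43,222),t(540,75),t(647,392),t(137,548)]
Ls=[E(T,*bc[i:i+2],.015) for i in(1,)]+[E(T,bc[0],bc[3],.015)]
for L in Ls: print("bed end",L,np.degrees(np.arctan2(L[1][1],L[1][0])))
print("bed corners raw",[onz(T,*p,.015)[:2].round(4) for p in bc])
print("bed corners scene",[onz(S,*p,.015)[:2].round(4) for p in (q(62,252),q(62,558),q(690,530),q(655,222))])
# carrier top face
print("carrier top")
r1,r2,f=t(468,182),t(493,333),t(372,193)
R=E(T,r1,r2,.045);F=E(T,r1,f,.045);N=E(T,r2,t(420,348),.045)
print(np.degrees([np.arctan2(x[1][1],x[1][0]) for x in(R,F,N)]),inter(R,F),inter(R,N),np.linalg.norm(inter(R,F)-inter(R,N)))
r1,r2=q(215,285),q(194,430)
R=E(S,r1,r2,.045);F=E(S,r1,q(318,290),.045);N=E(S,r2,q(328,437),.045)
print(np.degrees([np.arctan2(x[1][1],x[1][0]) for x in(R,F,N)]),inter(R,F),inter(R,N),np.linalg.norm(inter(R,F)-inter(R,N)))
E
```

```text
top line (array([0.49342671, 0.13287227]), array([0.96505183, 0.26205906])) ang 15.192274892770405 ends [0.59566321 0.15985696 0.015     ] [0.3870861  0.10559773 0.015     ]
scene line (array([0.49907425, 0.1341515 ]), array([0.96450967, 0.26404744])) ang 15.310359852296093 ends [0.38991069 0.10518327 0.015     ] [0.59874509 0.16052813 0.015     ]
bed end (array([ 0.55931044, -0.13831912]), array([0.96408063, 0.26560968])) 15.4031835741223
bed end (array([0.48857909, 0.19241901]), array([0.96526521, 0.26127213])) 15.145558893863512
bed corners raw [array([0.5817, 0.2162]), array([ 0.6687, -0.109 ]), array([ 0.4591, -0.165 ]), array([0.3714, 0.1606])]
bed corners scene [array([ 0.4662, -0.1638]), array([ 0.674 , -0.1053]), array([0.591 , 0.2156]), array([0.3762, 0.1655])]
carrier top
[  6.93616503 -83.3847729  -83.20078145] [ 0.59371335 -0.05460658] [ 0.49356494 -0.06679001] 0.10088677193029018
[  6.83336084 -84.04372252 -81.62720815] [ 0.49653514 -0.06590964] [ 0.5996955  -0.05354759] 0.10389841116192407
```

```bash
cat > plan.py <<'E'
from h import *
from scipy.spatial.transform import Rotation as Ro
M=np.array([.493,.133,.015]); a=np.radians(15.25)
EX=np.array([-np.sin(a),np.cos(a),0]);EY=-np.array([np.cos(a),np.sin(a),0]);EZ=np.array([0,0,1.])
def bed2w(x,y,z): return np.r_[(M+x*EX+y*EY)[:2],z]
def w2bed(p): d=np.asarray(p,float)[:2]-M[:2]; return np.array([d@EX[:2],d@EY[:2]])
def Rt(th):  # tool leaning back by th deg, tool x = bed x
    t=np.radians(th); z=np.sin(t)*EX-np.cos(t)*EZ; y=-EY; x=np.cross(y,z); return np.array([x,y,z]).T
def cur():
    o=env.observe(); q=o["ee_rot"]; return o,o["eef_pos"],Ro.from_quat(np.r_[q[1:],q[0]]).as_matrix()
def need(p=None,R=None):
    o,p0,R0=cur()
    print("t",round(o["t"],2),"pos",p0.round(4),"bed",w2bed(p0).round(4),"F",o["ft_force"].round(1),"open",round(o["opening"],4),"q",o["qpos"].round(2))
    if p is not None: print("slide total (tool axes)",(R0.T@(p-p0)).round(4))
    if R is not None: print("turn total",Ro.from_matrix(R0.T@R).as_rotvec().round(4))
E
python3 - <<'E'
from plan import *
T=env.snapshot("top");S=env.snapshot("scene")
for n,t,s,z in(("button",(232,208),(418,226),.045),("bottle cap",(238,253),(414,181),.1),("dish",(453,241),(220,168),.03),("tip",(455,183),(196,204),.05)):
    print(n,onz(T,*t,z).round(3),onz(S,*s,z).round(3))
need(bed2w(-.256,-.004,.25),Rt(38))
E
```

```text
button [0.568 0.36  0.045] [0.576 0.363 0.045]
bottle cap [0.419 0.332 0.1  ] [0.441 0.332 0.1  ]
dish [ 0.442 -0.331  0.03 ] [ 0.449 -0.329  0.03 ]
tip [ 0.624 -0.348  0.05 ] [ 0.632 -0.342  0.05 ]
t 0.45 pos [ 0.2387 -0.4955  0.2436] bed [-0.5395  0.4107] F [-0.  -0.7  0.6] open 0.0928 q [-1.21  0.35  1.65  0.    1.14 -0.08]
slide total (tool axes) [ 0.4593 -0.2034 -0.0064]
turn total [ 0.4591  0.5517 -1.3335]
```

```bash
python3 -m pendant '{"slide":[[0.046,-0.0204,0],[0.046,-0.0204,0],[0.046,-0.0204,0],[0.046,-0.0204,0],[0.046,-0.0204,0],[0.046,-0.0204,0],[0.046,-0.0204,0],[0.046,-0.0204,0],[0.046,-0.0204,0],[0.046,-0.0204,0],[0,0,0]],"turn":[[0,0,0],[0,0,0],[0,0,0],[0,0,0],[0,0,0],[0,0,0],[0,0,0],[0,0,0],[0,0,0],[0,0,0],[0,0,0]],"jaw":[0.27,0.27,0.27,0.27,0.27,0.27,0.27,0.27,0.27,0.27,0.27]}'
python3 -c "
from plan import *
need(bed2w(-.256,-.004,.25),Rt(0))"
```

```text
t: 1.82
eef_pos: [0.5659, -0.1098, 0.2434]
ee_rot: [-0.0, 0.975, 0.224, 0.0]
ft_force: [0.0, -0.5, 1.6]
opening: 0.0591
t 1.82 pos [ 0.5659 -0.1098  0.2434] bed [-0.2535 -0.0065] F [ 0.  -0.5  1.6] open 0.0591 q [-0.27  0.4   1.58  0.    1.16  0.85]
slide total (tool axes) [-0.0029  0.002  -0.0066]
turn total [ 0.0000e+00 -3.0000e-04 -1.3847e+00]
```

```bash
python3 -m pendant '{"slide":[[0,0,0],[0,0,0],[0,0,0],[0,0,0],[0,0,0],[0,0,0],[0,0,0],[0,0,0],[0,0,0],[0,0,0],[0,0,0],[0,0,0]],"turn":[[0,0,-0.173],[0,0,-0.173],[0,0,-0.173],[0,0,-0.173],[0,0,-0.173],[0,0,-0.173],[0,0,-0.173],[0,0,-0.173],[0,0.166,0],[0,0.166,0],[0,0.166,0],[0,0.166,0]],"jaw":[0.27,0.27,0.27,0.27,0.27,0.27,0.27,0.27,0.27,0.27,0.27,0.27]}'
python3 -c "
from plan import *
need(bed2w(-.256,-.004,.075),Rt(38))"
```

```text
t: 3.32
eef_pos: [0.5643, -0.1132, 0.2442]
ee_rot: [-0.26, 0.575, 0.749, 0.201]
ft_force: [-0.2, -0.0, -0.7]
opening: 0.0592
t 3.33 pos [ 0.5643 -0.1132  0.2442] bed [-0.2563 -0.004 ] F [-0.2 -0.  -0.7] open 0.0592 q [-0.48  0.6   1.39  0.48  1.63 -0.84]
slide total (tool axes) [-0.1047 -0.0003  0.1329]
turn total [ 0.0045 -0.0056 -0.0032]
```

```bash
python3 -m pendant '{"slide":[[-0.026,0,0.0332],[-0.026,0,0.0332],[-0.026,0,0.0332],[-0.026,0,0.0332],[0,0,0]],"turn":[[0,0,0],[0,0,0],[0,0,0],[0,0,0],[0,0,0]],"jaw":[0.27,0.27,0.27,0.27,0.27]}'
python3 - <<'E'
from plan import *
T=env.snapshot("top");S=env.snapshot("scene");W=env.snapshot("wrist")
crop(T,"pics/t2.png",270,140,470,280,4); crop(S,"pics/s2.png",180,120,380,250,4); cv2.imwrite("pics/w2.png",W["frame"][:,:,::-1])
need(bed2w(-.256,-.004,.0455),Rt(38))
E
```

```text
t: 3.95
eef_pos: [0.5629, -0.1122, 0.0729]
ee_rot: [-0.261, 0.576, 0.749, 0.198]
ft_force: [0.2, -0.1, 1.0]
opening: 0.0592
t 4.1 pos [ 0.5652 -0.1129  0.0767] bed [-0.2562 -0.005 ] F [-0.4  0.1  1. ] open 0.059 q [-0.48  0.81  1.47  0.48  1.37 -0.97]
slide total (tool axes) [-0.0191 -0.001   0.0247]
turn total [ 0.0043  0.0005 -0.0025]
```

View pics/t2.png

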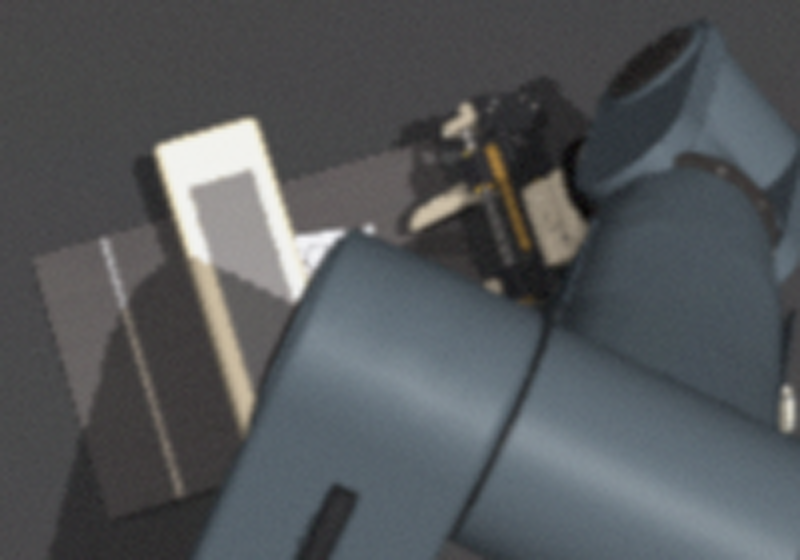

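View pics/s2.png

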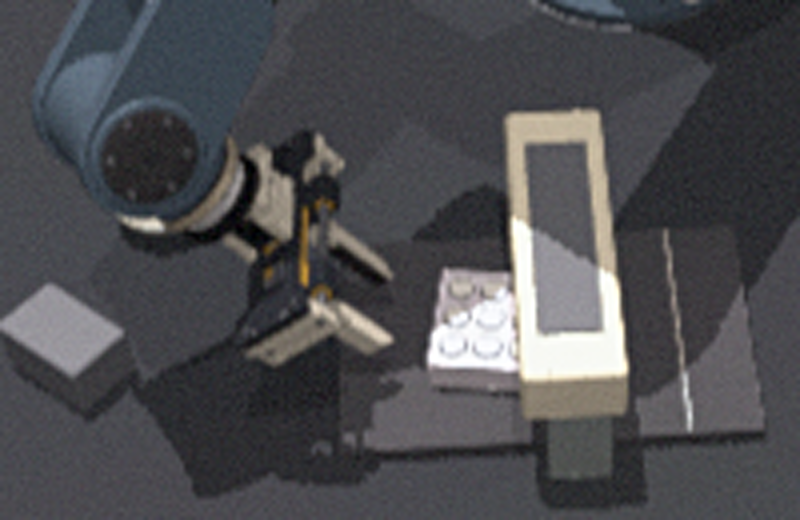

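View pics/w2.png

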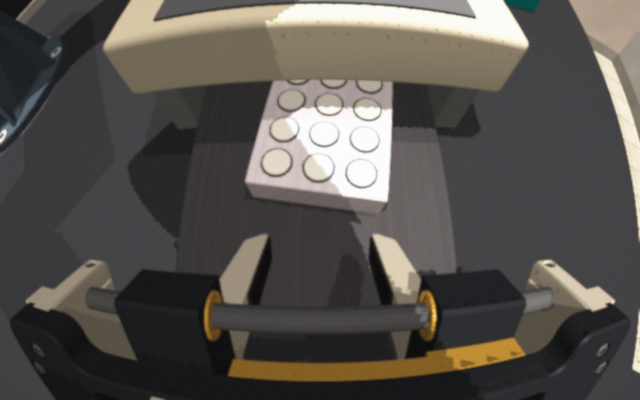

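Wrist view: both fingertips (~(258,240),(380,240)) are squarely behind the carrier's rear face (250..385, 195). Next I lower and push.

```bash
python3 -m pendant '{"slide":[[-0.0095,0,0.0122],[-0.0095,0,0.0122],[0,0,0],[0,0,0]],"turn":[[0,0,0],[0,0,0],[0,0,0],[0,0,0]],"jaw":[0.27,0.27,0.27,0.27]}'
python3 - <<'E'
from plan import *
need(bed2w(-.165,-.004,.0455),Rt(38))
E
```

```text
t: 4.6
eef_pos: [0.5647, -0.1121, 0.0441]
ee_rot: [-0.259, 0.575, 0.75, 0.198]
ft_force: [-0.4, -0.2, 0.7]
opening: 0.0594
t 4.6 pos [ 0.5647 -0.1121  0.0441] bed [-0.2553 -0.0047] F [-0.4 -0.2  0.7] open 0.0594 q [-0.48  0.86  1.47  0.49  1.32 -0.99]
slide total (tool axes) [ 0.072  -0.001   0.0545]
turn total [ 0.0025 -0.0009 -0.0033]
```

```bash
python3 -m pendant '{"slide":[[0.0063,0,0.0048],[0.0063,0,0.0048],[0.0063,0,0.0048],[0.0063,0,0.0048],[0.0063,0,0.0048],[0.0063,0,0.0048],[0.0063,0,0.0048],[0.0063,0,0.0048],[0.0063,0,0.0048],[0.0063,0,0.0048],[0.0063,0,0.0048],[0,0,0]],"turn":[[0,0,0],[0,0,0],[0,0,0],[0,0,0],[0,0,0],[0,0,0],[0,0,0],[0,0,0],[0,0,0],[0,0,0],[0,0,0],[0,0,0]],"jaw":[0.27,0.27,0.27,0.27,0.27,0.27,0.27,0.27,0.27,0.27,0.27,0.27]}'
python3 - <<'E'
from plan import *
T=env.snapshot("top");S=env.snapshot("scene");W=env.snapshot("wrist")
crop(T,"pics/t3.png",270,160,410,280,5); crop(S,"pics/s3.png",240,140,380,245,5); cv2.imwrite("pics/w3.png",W["frame"][:,:,::-1])
need(bed2w(-.1413,-.004,.0455),Rt(38))
E
```

```text
t: 6.1
eef_pos: [0.5416, -0.0271, 0.0453]
ee_rot: [-0.259, 0.575, 0.75, 0.198]
ft_force: [-0.7, -0.5, 0.5]
opening: 0.0593
t 6.25 pos [ 0.542  -0.0278  0.0453] bed [-0.168  -0.0049] F [ 0.1 -0.1 -0. ] open 0.059 q [-0.37  0.8   1.62  0.56  1.21 -0.97]
slide total (tool axes) [ 0.0211 -0.001   0.0163]
turn total [ 0.0024 -0.0015 -0.0033]
```

View pics/t3.png

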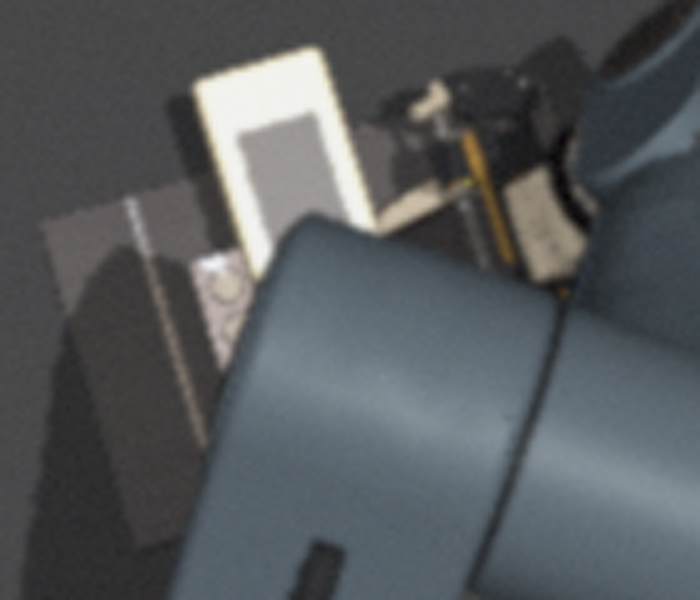

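View pics/s3.png

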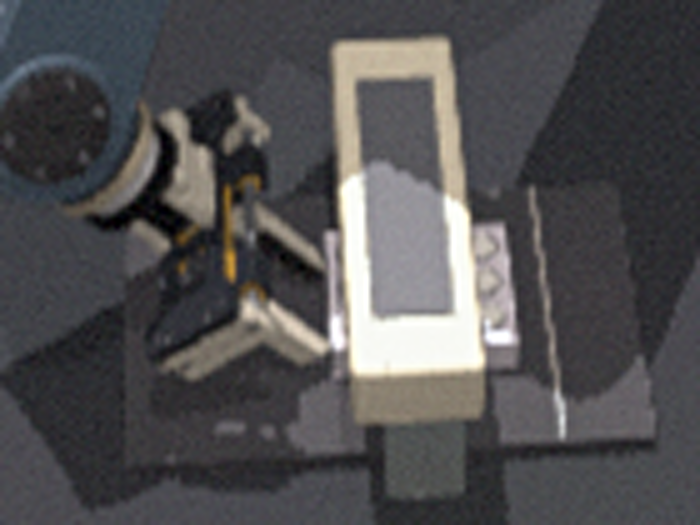

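View pics/w3.png

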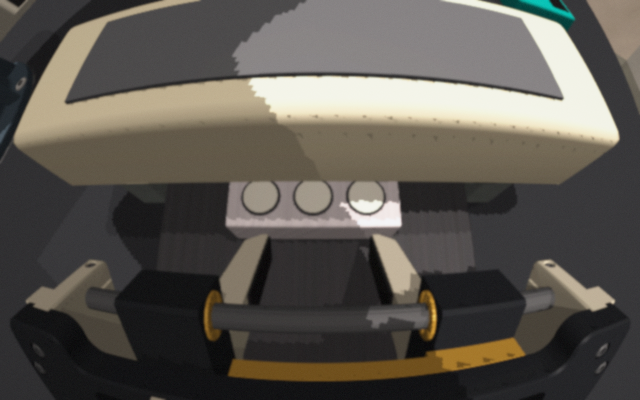

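```bash
cat > gap.py <<'E'
from meas import *; from plan import w2bed
def gap(s,a,b,la,lb,k,u0,v0):
    c=lambda p:((p[0]+.5)/k-.5+u0,(p[1]+.5)/k-.5+v0)
    L=fl(world(s,linepx(s,c(la),c(lb)),.015)); n=np.array([-L[1][1],L[1][0]]); n*=np.sign(n[1])
    P=world(s,edgepx(s,c(a),c(b),w=3),.045); E=fl(P)
    d=(P-L[0])@n
    ang=np.degrees(np.arctan2(E[1][1],E[1][0])-np.arctan2(L[1][1],L[1][0])); ang=(ang+90)%180-90
    print("cam",(-s["R"].T@s["t"]).round(2),"line ang",np.degrees(np.arctan2(L[1][1],L[1][0])).round(2),"gap mm first..last",(d[[2,len(d)//2,-3]]*1e3).round(1),"median",np.median(d*1e3).round(1),"angle deg",ang.round(2),"ends",w2bed(world(s,[c(a)],.045)[0]).round(4),w2bed(world(s,[c(b)],.045)[0]).round(4))
E
python3 - <<'E'
from gap import *
gap(env.snapshot("scene"),(503,225),(519,340),(531,190),(562,436),5,240,140)
T=env.snapshot("top")
gap(T,(192,258),(223,372),(130,198),(206,445),5,270,160)
E
```

```text
cam [1.51 0.25 1.25] line ang 15.2 gap mm first..last [-24.8 -24.9 -24.9] median -24.4 angle deg -0.32 ends [-0.0259  0.0464] [-0.0246 -0.0522]
cam [0.26 0.09 1.57] line ang 15.08 gap mm first..last [-24.3 -23.2 -23.4] median -23.5 angle deg -0.28 ends [-0.027  -0.0511] [-0.0245  0.0238]
```

Wrist view: both fingertips touch the rear face, now square under the bridge. The leading edge is ~24 mm short, skewed 0.3°.

```bash
python3 -m pendant '{"slide":[[0.003,0,0.0023],[0.003,0,0.0023],[0.003,0,0.0023],[0.003,0,0.0023],[0.003,0,0.0023],[0.0015,0,0.0012],[0,0,0],[0,0,0]],"turn":[[0,0,0],[0,0,0],[0,0,0],[0,0,0],[0,0,0],[0,0,0],[0,0,0],[0,0,0]],"jaw":[0.27,0.27,0.27,0.27,0.27,0.27,0.27,0.27]}'
python3 - <<'E'
from gap import *; from plan import need
S=env.snapshot("scene");T=env.snapshot("top")
crop(S,"pics/s4.png",240,140,380,245,5);crop(T,"pics/t4.png",270,160,410,280,5);need()
E
```

```text
t: 7.35
eef_pos: [0.5365, -0.0077, 0.0453]
ee_rot: [-0.259, 0.575, 0.75, 0.198]
ft_force: [1.2, -1.0, -0.6]
opening: 0.0588
t 7.45 pos [ 0.5365 -0.0077  0.0453] bed [-0.1472 -0.005 ] F [-0.1 -1.3 -0.6] open 0.0591 q [-0.35  0.78  1.65  0.58  1.19 -0.96]
```

View pics/s4.png

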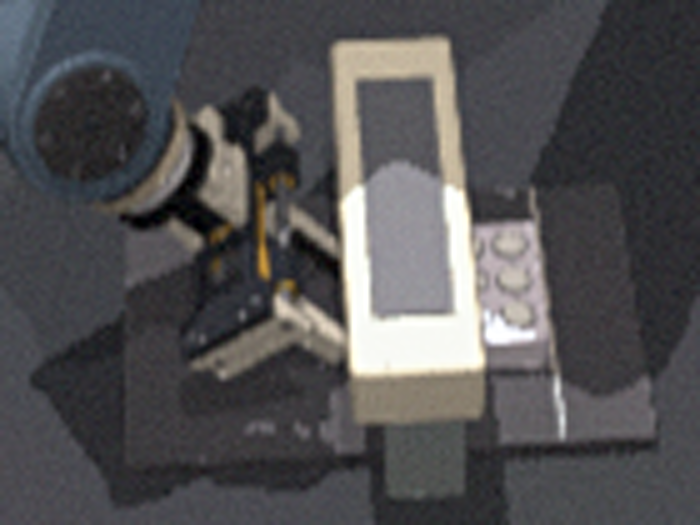

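View pics/t4.png

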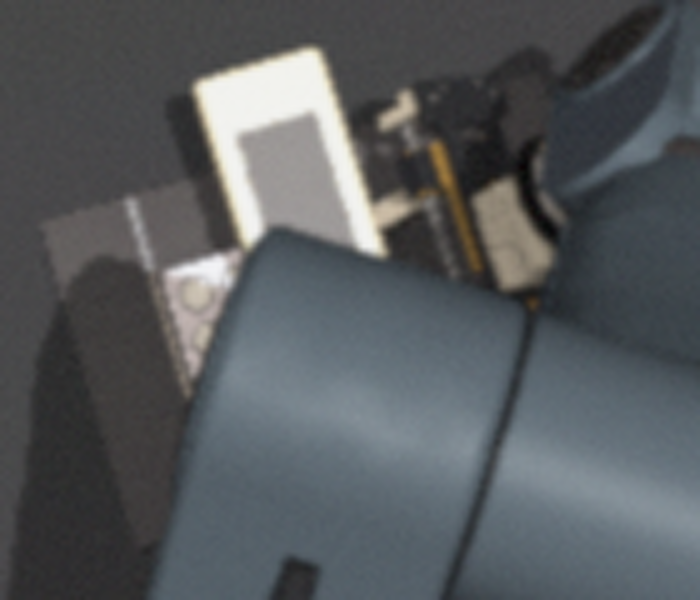

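```bash
python3 - <<'E'
from gap import *
S=env.snapshot("scene");T=env.snapshot("top")
crop(S,"pics/s5.png",330,175,360,232,10);crop(T,"pics/t5.png",290,195,325,245,11)
E
```

```text
(no output)
```

View pics/s5.png

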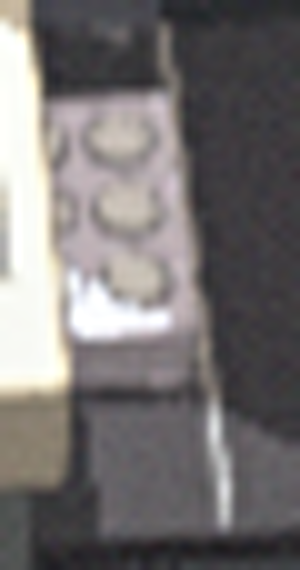

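View pics/t5.png

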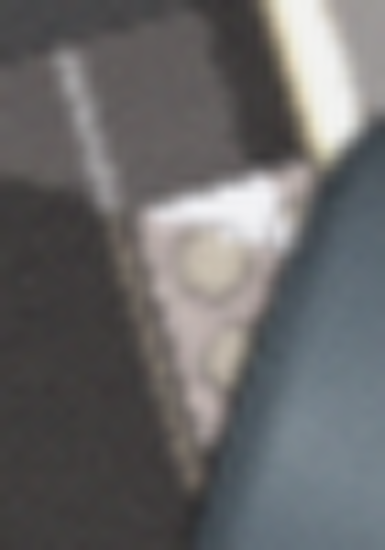

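```bash
python3 - <<'E'
from gap import *
S=env.snapshot("scene");T=env.snapshot("top")
def c(p,k,u0,v0): return ((p[0]+.5)/k-.5+u0,(p[1]+.5)/k-.5+v0)
def ln(s,segs):
    P=np.vstack([linepx(s,a,b,n=15,w=3) for a,b in segs]); L=fl(world(s,P,.015)); n=np.array([-L[1][1],L[1][0]]); return L,n*np.sign(n[1])
L,n=ln(S,[(c((165,25),10,330,175),c((172,80),10,330,175)),(c((212,405),10,330,175),c((225,520),10,330,175))])
print("scene line",L[0],np.degrees(np.arctan2(*L[1][::-1])))
for nm,p,z in(("top-near",(168,90),.045),("top-far",(197,320),.045),("low-far",(200,390),.015)): 
    X=onz(S,*c(p,10,330,175),z)[:2]; print(nm,w2bed(X).round(4),((X-L[0])@n*1e3).round(1))
L,n=ln(T,[(c((62,50),11,290,195),c((112,205),11,290,195))])
print("top line",L[0],np.degrees(np.arctan2(*L[1][::-1])))
for nm,p,z in(("far-top",(143,213),.045),("edge low",(200,430),.045)):
    X=onz(T,*c(p,11,290,195),z)[:2]; print(nm,w2bed(X).round(4),((X-L[0])@n*1e3).round(1))
E
```

```text
scene line [0.48850366 0.13107838] 15.253690274959242
top-near [-0.005   0.0497] -4.3
top-far [-0.0054 -0.0491] -4.7
low-far [-0.0037 -0.0543] -3.0
top line [0.57548296 0.15514499] 15.098508998546157
far-top [-0.0081 -0.0479] -7.8
edge low [-0.0055  0.0167] -5.5
```

```bash
python3 -m pendant '{"slide":[[0.0016,0,0.0012],[0.0016,0,0.0012],[0,0,0],[0,0,0],[-0.008,0,-0.0062],[-0.016,0,-0.0123],[-0.03,0,-0.0231],[-0.03,0,-0.0231],[0.0305,0,-0.039],[0.0305,0,-0.039],[0.0305,0,-0.039],[0.0305,0,-0.039]],"turn":[[0,0,0],[0,0,0],[0,0,0],[0,0,0],[0,0,0],[0,0,0],[0,0,0],[0,0,0],[0,0,0],[0,0,0],[0,0,0],[0,0,0]],"jaw":[0.27,0.27,0.27,0.27,0.27,0.27,0.27,0.27,0.27,0.27,0.27,0.27]}'
python3 - <<'E'
from plan import *
need()
S=env.snapshot("scene");T=env.snapshot("top")
crop(S,"pics/s6.png",330,175,360,232,10);crop(T,"pics/t6.png",290,195,325,245,11);cv2.imwrite("pics/t6f.png",T["frame"][:,:,::-1])
E
```

```text
t: 9.15
eef_pos: [0.5629, -0.1077, 0.2444]
ee_rot: [-0.259, 0.576, 0.75, 0.198]
ft_force: [0.2, 0.2, 0.7]
opening: 0.059
t 9.15 pos [ 0.5629 -0.1077  0.2444] bed [-0.2506 -0.0041] F [0.2 0.2 0.7] open 0.059 q [-0.48  0.59  1.4   0.47  1.62 -0.83]
```

View pics/s6.png

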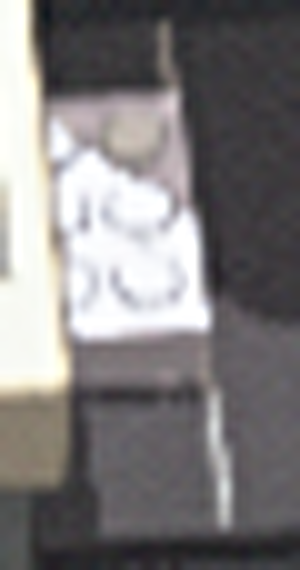

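View pics/t6f.png

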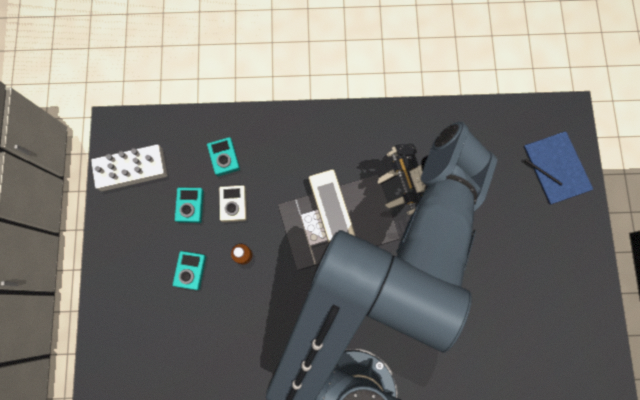

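```bash
python3 - <<'E'
from gap import *
S=env.snapshot("scene");T=env.snapshot("top")
crop(T,"pics/t7.png",285,190,340,275,7)
def c(p,k,u0,v0): return ((p[0]+.5)/k-.5+u0,(p[1]+.5)/k-.5+v0)
def ln(s,segs):
    P=np.vstack([linepx(s,a,b,n=15,w=3) for a,b in segs]); L=fl(world(s,P,.015)); n=np.array([-L[1][1],L[1][0]]); return L,n*np.sign(n[1])
L,n=ln(S,[(c((165,25),10,330,175),c((172,80),10,330,175)),(c((212,405),10,330,175),c((225,520),10,330,175))])
print("scene line",L[0],np.degrees(np.arctan2(*L[1][::-1])))
P=world(S,edgepx(S,c((180,95),10,330,175),c((210,330),10,330,175),w=2),.045);print("edge",((P-L[0])@n*1e3).round(1))
for nm,p,z in(("top-near",(180,92),.045),("top-far",(210,330),.045),("low-far",(210,390),.015)): 
    X=onz(S,*c(p,10,330,175),z)[:2]; print(nm,w2bed(X).round(4),((X-L[0])@n*1e3).round(1))
E
```

```text
scene line [0.47297782 0.12696953] 15.296374190692532
edge [-1.2 -1.2 -1.7 -0.8 -0.4 -0.3 -0.4 -0.6 -0.8 -0.9 -1.3 -1.4 -1.6 -1.6
 -1.5 -1.2 -0.4 -0.3 -0.4 -0.6 -0.6 -0.9 -1.2 -1.4 -1.5 -1.4 -1.4 -1.2
 -0.7 -0.6]
top-near [-0.0011  0.0485] -0.5
top-far [-0.0017 -0.0535] -1.2
low-far [-0.0004 -0.0546] 0.0
```

View pics/t7.png

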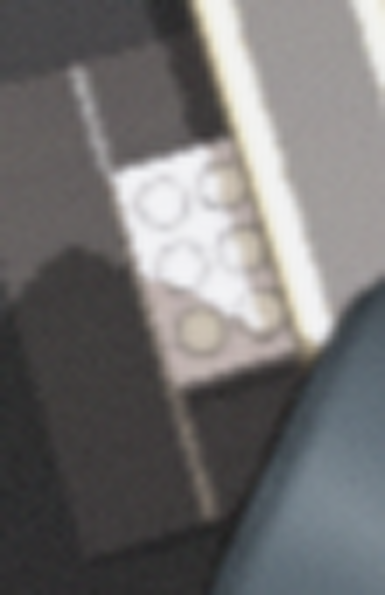

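```bash
python3 - <<'E'
from gap import *
T=env.snapshot("top")
def c(p,k=7,u0=285,v0=190): return ((p[0]+.5)/k-.5+u0,(p[1]+.5)/k-.5+v0)
P=np.vstack([linepx(T,c(a),c(b),n=15,w=3) for a,b in(((76,65),(106,160)),((178,400),(208,510)))])
L=fl(world(T,P,.015));n=np.array([-L[1][1],L[1][0]]);n*=np.sign(n[1]);print(np.degrees(np.arctan2(*L[1][::-1])))
Q=world(T,edgepx(T,c((118,175)),c((180,385)),w=2),.045);print(((Q-L[0])@n*1e3).round(1))
for p in((117,175),(181,387)):
    X=onz(T,*c(p),.045)[:2]; print(w2bed(X).round(4),((X-L[0])@n*1e3).round(1))
# where lower edge on the line / top edge at gap 0 would show
for y in(-.05,.05):
    X=L[0]+L[1]*((.493+y*-.965-L[0][0])/L[1][0])
    for z in(.015,.045): u=proj(T,np.r_[X,z]); print(z,((u-[285,190]+.5)*7-.5).round(1))
E
```

```text
15.100394504877801
[-0.6 -0.3 -0.4 -0.4 -0.6 -0.3 -0.4 -0.6 -0.6 -0.5 -0.3 -1.  -0.9 -0.7
 -0.3 -0.1  0.2  0.  -0.1 -0.   0.   0.1  0.1  0.1  0.4  0.1  0.1  0.2
  0.4  0.2]
[-0.0037 -0.047 ] -3.4
[-0.0034  0.0528] -3.4
0.015 [110.5 182.7]
0.045 [107.9 171.1]
0.015 [173.4 391.1]
0.045 [172.  383.3]
```

```bash
python3 - <<'E'
from gap import *
g=0
for i in range(4):
    T=env.snapshot("top"); g=g+T["frame"].astype(np.float32).mean(2)/4
L0=None
def c(p,k=7,u0=285,v0=190): return np.array(((p[0]+.5)/k-.5+u0,(p[1]+.5)/k-.5+v0))
P=np.vstack([linepx(T,c(a),c(b),n=15,w=3) for a,b in(((76,65),(106,160)),((178,400),(208,510)))])
o,d=fl(P); d*=np.sign(d[1]); n=np.array([d[1],-d[0]]) # to image right
k=np.arange(-4,6.1,.5); print("k",k)
for a,b in((201,212),(217,230),(231,243),(248,262)):
    vs=np.linspace(a,b,60); Q=(o+((vs-o[1])/d[1])[:,None]*d)[:,None]+k[None,:,None]*n
    print(a,b,cv2.remap(g.astype(np.float32),Q[...,0].astype(np.float32),Q[...,1].astype(np.float32),1).mean(0).round(0))
X=onz(T,*(o+((225-o[1])/d[1])*d),.015); print("px/mm", [np.round((proj(T,X+np.r_[.263*.01*s,-.965*.01*s,dz])-proj(T,X))@n,2) for s,dz in((1,0),(0,.03),(1,.03))])
E
```

```text
k [-4.  -3.5 -3.  -2.5 -2.  -1.5 -1.  -0.5  0.   0.5  1.   1.5  2.   2.5
  3.   3.5  4.   4.5  5.   5.5  6. ]
201 212 [ 95.  95.  96.  97. 101. 112. 126. 142. 148. 140. 127. 113. 103.  98.
  96.  95.  95.  96.  96.  95.  95.]
217 230 [ 82.  83.  85.  86.  90.  96. 107. 127. 154. 183. 208. 222. 227. 226.
 226. 228. 229. 230. 232. 233. 235.]
231 243 [ 62.  62.  62.  62.  66.  74.  89. 110. 132. 152. 167. 174. 176. 174.
 171. 170. 172. 175. 178. 181. 184.]
248 262 [60. 60. 60. 61. 65. 72. 83. 94. 99. 94. 84. 74. 65. 61. 60. 59. 59. 59.
 58. 58. 58.]
px/mm [np.float64(3.14), np.float64(0.12), np.float64(3.32)]
```

Carrier's edge measures about −1 mm from the line in both cameras, square to within ~0.5°. Now the button.

```bash
python3 - <<'E'
from plan import *
T=env.snapshot("top");S=env.snapshot("scene")
crop(S,"pics/sb.png",390,165,450,260,6);crop(T,"pics/tb.png",210,175,265,270,6)
import cv2
for nm,s,(u0,v0,u1,v1) in(("top",T,(222,198,243,219)),("scene",S,(409,217,429,237))):
    g=s["frame"].max(2)[v0:v1,u0:u1]; m=(g<90).astype(np.uint8)
    n,l,st,ce=cv2.connectedComponentsWithStats(m)
    for i in range(1,n):
        if st[i,4]>10:
            p=ce[i]+[u0,v0]; print(nm,p,st[i],"z=.045..",[onz(s,*p,z).round(4) for z in(.04,.045,.05)])
    dz=s["range_z"]; o,d=None,None
    for p in ((232,208),) if nm=="top" else ((418,224),):
        for du in(-2,0,2):
            u,v=p[0]+du,p[1]; r=dz[v,u]; X=s["R"].T@(np.linalg.solve(s["intrinsics"],[u,v,1])*r-s["t"]); print("range",X.round(4))
E
```

```text
top [231.         207.42622951] [ 5  5  9  9 61] z=.045.. [array([0.5705, 0.3636, 0.04  ]), array([0.5695, 0.3628, 0.045 ]), array([0.5685, 0.3619, 0.05  ])]
range [0.564  0.3625 0.0638]
range [0.5645 0.3569 0.0601]
range [0.5645 0.3509 0.0591]
scene [423.10526316 217.31578947] [ 7  0 13  2 19] z=.045.. [array([0.5349, 0.3769, 0.04  ]), array([0.5389, 0.3764, 0.045 ]), array([0.543 , 0.3759, 0.05  ])]
scene [418.16129032 223.66129032] [ 5  3 10  8 62] z=.045.. [array([0.5632, 0.3634, 0.04  ]), array([0.5671, 0.363 , 0.045 ]), array([0.571 , 0.3625, 0.05  ])]
scene [412.23076923 235.69230769] [ 0 18  9  2 13] z=.045.. [array([0.6132, 0.349 , 0.04  ]), array([0.6169, 0.3485, 0.045 ]), array([0.6206, 0.3481, 0.05  ])]
range [0.5823 0.355  0.061 ]
range [0.5795 0.3612 0.059 ]
range [0.5775 0.3674 0.0579]
```

View pics/sb.png

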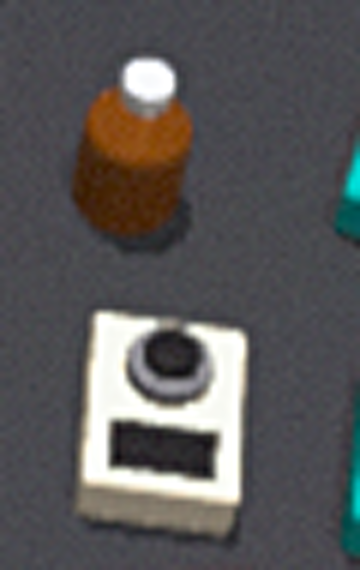

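View pics/tb.png

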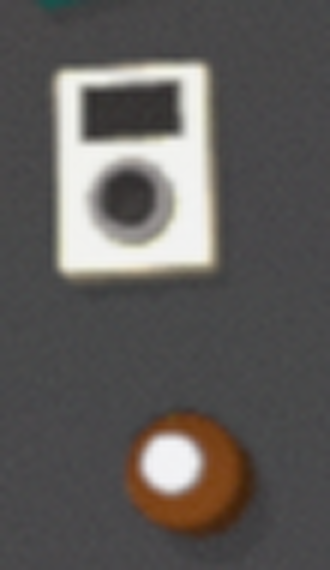

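Scene/top: button black cap centred at top px (231,207.4), scene px (418.2,223.7), giving (0.569, 0.3625), height ~0.05. Bottle is ~0.14 m nearer the robot.

```bash
python3 -m pendant '{"slide":[[0,0,0],[0,0,0],[0,0,0],[0,0,0],[0,0,0]],"turn":[[0,-0.166,0],[0,-0.166,0],[0,-0.166,0],[0,-0.166,0],[0,0,0]],"jaw":[-0.3,-1,-1,-1,-1]}'
python3 - <<'E'
from plan import *
need(np.array([.569,.3625,.244]),Rt(0))
E
```

```text
t: 10.32
eef_pos: [0.5628, -0.1049, 0.2429]
ee_rot: [-0.0, 0.608, 0.794, 0.0]
ft_force: [-0.1, -0.1, 0.3]
opening: 0.0138
t 10.32 pos [ 0.5628 -0.1049  0.2429] bed [-0.2478 -0.0048] F [-0.1 -0.1  0.3] open 0.0138 q [-0.27  0.39  1.59  0.    1.16 -0.53]
slide total (tool axes) [ 0.4495  0.1282 -0.0009]
turn total [ 0.     -0.0005 -0.0015]
```

```bash
python3 -m pendant '{"slide":[[0.0449,0.0128,0],[0.0449,0.0128,0],[0.0449,0.0128,0],[0.0449,0.0128,0],[0.0449,0.0128,0],[0.0449,0.0128,0],[0.0449,0.0128,0],[0.0449,0.0128,0],[0.0449,0.0128,0],[0.0449,0.0128,0],[0,0,0]],"turn":[[0,0,0],[0,0,0],[0,0,0],[0,0,0],[0,0,0],[0,0,0],[0,0,0],[0,0,0],[0,0,0],[0,0,0],[0,0,0]],"jaw":[-1,-1,-1,-1,-1,-1,-1,-1,-1,-1,-1]}'
python3 -m pendant '{"slide":[[0,0,0],[0,0,0],[0,0,0],[0,0,0],[0,0,0],[0,0,0],[0,0,0],[0,0,0]],"turn":[[0,0,-0.163],[0,0,-0.163],[0,0,-0.163],[0,0,-0.163],[0,0,-0.163],[0,0,-0.163],[0,0,-0.163],[0,0,-0.163]],"jaw":[-1,-1,-1,-1,-1,-1,-1,-1]}'
python3 - <<'E'
from plan import *
need(np.array([.569,.3625,.110]))
E
```

```text
t: 11.7
eef_pos: [0.5701, 0.3624, 0.2413]
ee_rot: [-0.002, 0.608, 0.794, -0.001]
ft_force: [0.3, -0.7, -0.7]
opening: 0.0005
t: 12.7
eef_pos: [0.5709, 0.3588, 0.2421]
ee_rot: [-0.002, 0.0, 1.0, 0.0]
ft_force: [-0.5, 0.3, 0.2]
opening: 0.0005
t 12.7 pos [0.5709 0.3588 0.2421] bed [ 0.1974 -0.1345] F [-0.5  0.3  0.2] open 0.0005 q [ 0.49  0.58  1.29  0.    1.27 -1.08]
slide total (tool axes) [0.0014 0.0036 0.1321]
```

```bash
python3 -m pendant '{"slide":[[0.001,0.0015,0.033],[0,0.001,0.033],[0,0,0.033],[0,0,0.033],[0,0,0],[0,0,0]],"turn":[[0,0,0],[0,0,0],[0,0,0],[0,0,0],[0,0,0],[0,0,0]],"jaw":[-1,-1,-1,-1,-1,-1]}'
python3 - <<'E'
from plan import *
need(np.array([.569,.3625,.080]))
S=env.snapshot("scene");W=env.snapshot("wrist");T=env.snapshot("top")
crop(S,"pics/sc.png",380,130,470,260,4);cv2.imwrite("pics/wc.png",W["frame"][:,:,::-1])
crop(T,"pics/tc.png",190,150,300,270,5)
E
```

```text
t: 13.45
eef_pos: [0.5703, 0.3625, 0.1119]
ee_rot: [0.0, 0.003, 1.0, 0.001]
ft_force: [0.9, 0.4, 0.0]
opening: 0.0006
t 13.45 pos [0.5703 0.3625 0.1119] bed [ 0.201  -0.1349] F [0.9 0.4 0. ] open 0.0006 q [ 0.5   0.72  1.4   0.    1.03 -1.07]
slide total (tool axes) [0.0013 0.     0.0319]
```

View pics/sc.png

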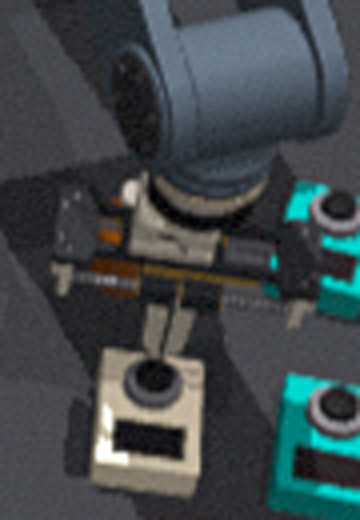

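View pics/wc.png

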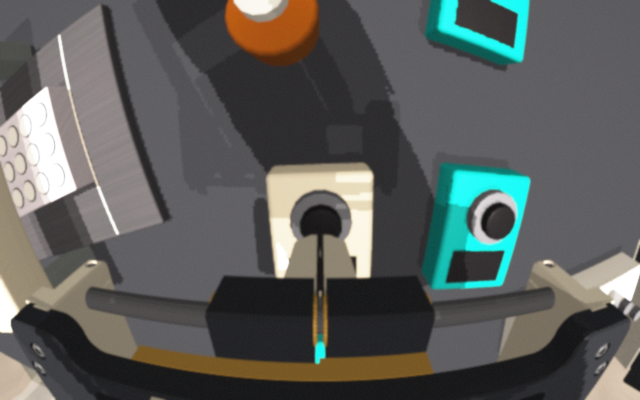

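View pics/tc.png

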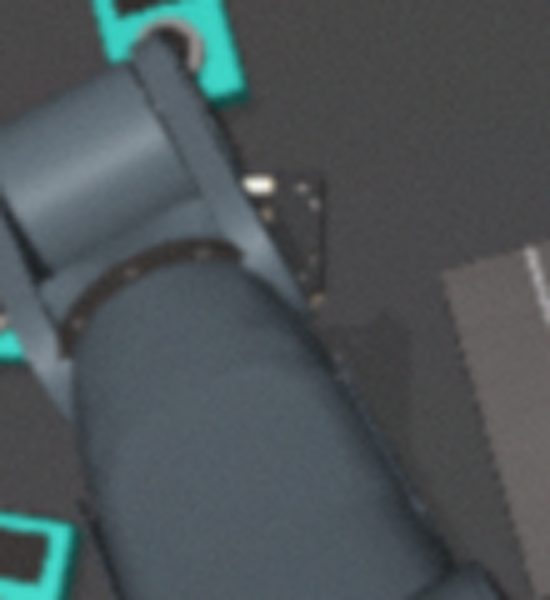

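Wrist view: the closed tips are centred left/right over the button (320,220), and the carrier's edge lies on the line (lower left). Next I descend.

```bash
python3 -m pendant '{"slide":[[0,0,0.013],[0,0,0.013],[0,0,0]],"turn":[[0,0,0],[0,0,0],[0,0,0]],"jaw":[-1,-1,-1]}'
python3 -m pendant '{"slide":[[0,0,0.003],[0,0,0]],"turn":[[0,0,0],[0,0,0]],"jaw":[-1,-1]}'
python3 -m pendant '{"slide":[[0,0,0.003],[0,0,0]],"turn":[[0,0,0],[0,0,0]],"jaw":[-1,-1]}'
```

```text
t: 13.98
eef_pos: [0.5688, 0.3626, 0.0831]
ee_rot: [-0.001, 0.002, 1.0, -0.001]
ft_force: [-0.2, -0.6, 0.8]
opening: 0.0002
t: 14.22
eef_pos: [0.5695, 0.363, 0.0818]
ee_rot: [0.0, 0.002, 1.0, 0.0]
ft_force: [-1.1, 0.7, 1.6]
opening: 0.0007
t: 14.48
eef_pos: [0.5696, 0.363, 0.0788]
ee_rot: [0.0, 0.002, 1.0, 0.0]
ft_force: [-0.6, -1.0, 3.4]
opening: 0.0005
```

```bash
python3 -m pendant '{"slide":[[0,0,0.002],[0,0,0]],"turn":[[0,0,0],[0,0,0]],"jaw":[-1,-1]}'
python3 -m pendant '{"slide":[[0,0,0.002],[0,0,0]],"turn":[[0,0,0],[0,0,0]],"jaw":[-1,-1]}'
```

```text
t: 14.72
eef_pos: [0.5696, 0.363, 0.0768]
ee_rot: [0.0, 0.002, 1.0, 0.0]
ft_force: [-0.5, 0.6, 4.5]
opening: 0.0005
t: 14.98
eef_pos: [0.5696, 0.363, 0.0761]
ee_rot: [0.0, 0.002, 1.0, 0.0]
ft_force: [-5.2, -1.9, 15.7]
opening: 0.0005
```

The force climbed along the spring to ~4.5 N, then jumped hard at 0.0761 after ~6 mm, so it bottomed out. Release it.

```bash
python3 -m pendant '{"slide":[[0,0,0],[0,0,-0.006],[0,0,-0.02],[0,0,-0.05],[0,0,-0.05],[0,0,-0.04],[0,0,0],[0,0,0]],"turn":[[0,0,0],[0,0,0],[0,0,0],[0,0,0],[0,0,0],[0,0,0],[0,0,0],[0,0,0]],"jaw":[-1,-1,-1,-1,-1,-1,-1,-1]}'
python3 - <<'E'
from plan import *
need()
S=env.snapshot("scene");T=env.snapshot("top");W=env.snapshot("wrist")
crop(S,"pics/sd.png",320,160,460,260,5);crop(T,"pics/td.png",270,160,410,280,5);cv2.imwrite("pics/wd.png",W["frame"][:,:,::-1])
E
```

```text
t: 15.98
eef_pos: [0.569, 0.3626, 0.24]
ee_rot: [-0.001, 0.002, 1.0, -0.0]
ft_force: [-1.6, -0.5, -0.7]
opening: 0.0004
t 15.97 pos [0.569  0.3626 0.24  ] bed [ 0.2015 -0.1337] F [-1.6 -0.5 -0.7] open 0.0004 q [ 0.5   0.58  1.3  -0.    1.26 -1.07]
```

View pics/sd.png

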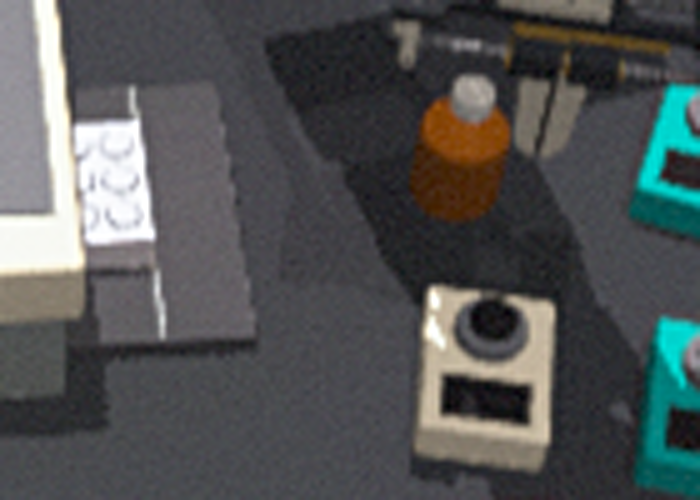

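View pics/wd.png

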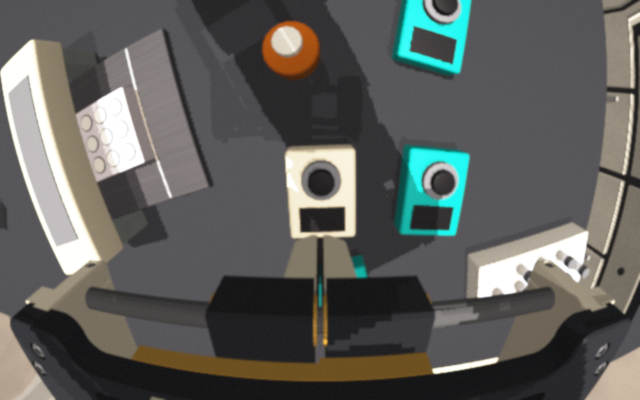

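View pics/td.png

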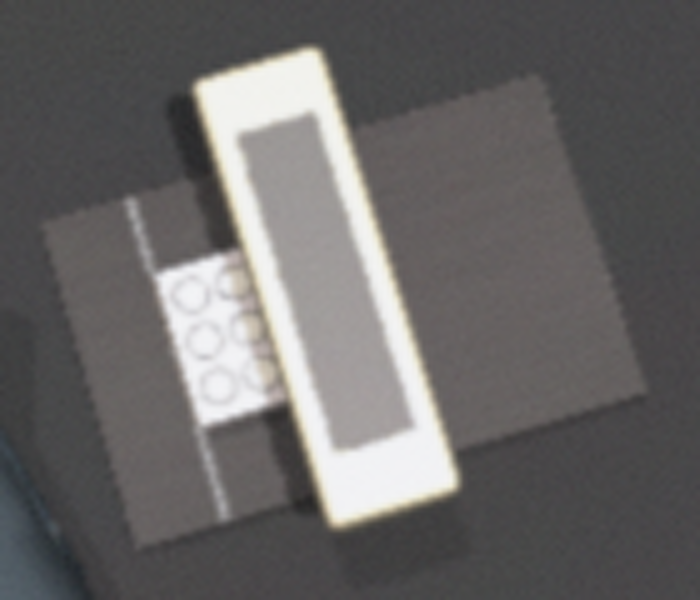

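```bash
python3 - <<'E'
from gap import *
gap(env.snapshot("scene"),(76+69,125),(153,238),(132,90),(163,335),5,320,160)
gap(env.snapshot("top"),(160,275),(203,425),(130,198),(224,520),5,270,160)
print(env.hand_in())
E
```

```text
cam [1.51 0.25 1.25] line ang 17.21 gap mm first..last [ 2.8  1.8 -0.4] median 1.4 angle deg -2.54 ends [0.002  0.0445] [-0.0026 -0.052 ]
cam [0.26 0.09 1.57] line ang 12.39 gap mm first..last [7.7 5.3 4.4] median 5.4 angle deg 2.75 ends [-0.0046 -0.0466] [-0.0029  0.0518]
the job is handed in; nothing more can be done
None
```

I slid the carrier under the bridge with both fingertips on its rear face until its leading edge lay on the line. I then backed off, pressed the start button and handed the job in at about 16 s. No verdict was reported.

- **Carrier position:** With the fingers clear, the leading edge measured about 1 mm short of the line in the scene camera. A brightness profile across the edge in the top camera put it 0.3 to 1.2 mm short. One hand-picked reading from the top view gave 3.4 mm short. All of these are inside the 5 mm limit, and the edge was square to within about 0.5°.
- **Checks that disagreed:** The last automatic edge fits, run in the same script as the hand-in, gave medians of +1.4 mm (scene) and +5.4 mm (top). They also put the line at 17.2° and 12.4°, against about 15.2° in every clean fit. I put this down to the white carrier covering most of the line and spoiling the line fit, so I discounted those numbers. The final pictures from all three cameras showed the edge lying on the line.
- **Start button:** The force rose along the spring to about 4.5 N, then jumped to about 16 N after roughly 6 mm of travel, so it bottomed out. After I lifted off, the cap looked fully up again. The camera view is the only check on that.
- **Surroundings:** No force spike showed near the bridge, and the bottle looked undisturbed. I did not measure the bottle, dish or tip box again at the end.

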